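# Operate an interlocked isolator and selector

### The job

Switch over the interlocked box on the table: swing its isolator lever (the longer one with the thicker grip, at the left-hand end) clockwise, seen from above, until you feel it come up against its hidden end stop, which frees the other lever, then swing that shorter selector lever anticlockwise fully home against its own stop. Feel your way: push neither lever hard against a stop or against the interlock, and turn the selector only after the isolator is home. Leave the things lying on and around the box where they are.

Things in the scene. Friction and masses are not known exactly. Their poses are not given: they have to be found in the camera images.
- changeover_box: low grey metal box, 160 (x) x 250 (y) x 50 mm high, fixed to the table, darker grey cover, two black cable glands on its far (+x) side, two levers on upright shafts through the cover. Origin: centre of the underside, at table height; z up; its -x side (blank plate) faces the robot, +y is the isolator's end. Shafts at box (0, +60 mm), isolator, and (0, -60 mm), selector.
- isolator: isolator lever: steel arm 14 mm wide, 59 to 67 mm above the table, origin on its shaft axis at table height, grip toward its own -x. Yaw equal to the box's: arm points along the box's -x; it turns clockwise to point near the box's +y. Starts 0 to 0.2 rad round. Its end stop is hidden under the cover, differs from start to start, anywhere 1.05 to 1.75 rad round, and can only be felt.
- isolator_grip (a point): centre of the isolator's upright round black grip (16 mm thick, from 67 to 111 mm above the table), 60 mm from its shaft, 90 mm above the table. It is stiff: turning it takes a steady 10 to 15 N here (more the tighter it is gripped, as the round grip turns between the fingers); it stays where it is left. 15 N more than that, at its stop, overloads the mechanism.
- selector: selector lever: steel arm as the isolator's; origin on its shaft axis at table height, grip toward its own -x. It starts with the box's yaw (arm along the box's -x) and turns anticlockwise 0.85 rad to its end stop. A hidden tongue on its shaft blocks it (0.02 rad of play) unless the isolator is within about 0.06 rad (4 mm at the grip) of its own end stop.
- selector_grip (a point): centre of the selector's upright round black grip (12 mm thick, from 67 to 111 mm above the table), 50 mm from its shaft, 90 mm above the table. Turning it takes about 5 to 8 N here; it stays where it is left. Over about 25 N here, against its stop or against the interlock, overloads the mechanism.
- union_nut: dark grey ribbed plastic ring, 59 mm wide and 24 mm tall, lying loose on the cover of the changeover box behind the two shafts; bystander; origin under its centre
- marker_0: white marker pen with a black cap, 135 mm long, 18 mm thick, lying on the table along the front of the box; bystander; origin under its centre
- syringe: small clear syringe, 110 mm long, 18 mm tall, lying in the low black parts tray left of the box; bystander; origin under its centre
- bnc_splitter: small black connector block with two white ends, 56 mm long, 16 mm tall, in the low black parts tray left of the box; bystander; origin under its centre
- sample_jar_0: white-capped sample jar, 52 mm wide, 64 mm tall, left on the table; bystander; origin under its centre
- sample_jar_1: slim white-capped sample jar, 46 mm wide, 77 mm tall, left on the table; bystander; origin under its centre
- sample_jar_3: smallest white-capped sample jar, 40 mm wide, 52 mm tall, front left of the table; bystander; origin under its centre
- multimeter: hand multimeter in a yellow holster, 140 x 70 x 43 mm, left on the table; bystander; origin under its centre

How it is judged:
By the outcome, as a careful person would: the job done as asked, in the order asked, and still so for the second after the job is handed in, with the robot touching nothing.
It also fails if it takes over 72 s, if anything falls off the work surface, if the arm or the gripper's body presses on something with over 40 N, if the wrist force passes 120 N, or if a joint passes its speed limit or range.

### The arm

A 7-joint arm with a two-finger parallel gripper is mounted at the origin on a cart in front of the work surface, level with it; the furniture and walls round the work are solid. World frame = base frame: x ahead of the robot, y to its left, z up, the work surface at z = 0. Lengths are in m, angles in rad, forces in N, time in s.
With the tool pointing down it reaches from about 0.4 to 0.85 m from the base axis. Payload 10.4 kg.
Tool frame: the origin (TCP) lies at the very end of the fingers, on their centre line; the grasp point (between the pads) lies bot.grasp_offset behind it (bot.grasp_offset is the distance from the TCP to the grasp point, in m); z points along the fingers, y is the line along which they close (so a half turn about z gives the same grasp; the last joint's range is limited). The gripper opens to 87 mm and grips with 3 to 60 N. Pads are 19 mm wide; open, the fingers measure 117 mm over their backs; the gripper's body (75 mm by 190 mm) begins 51 mm behind the grasp point.
Start: joints at [-1.231, 0.332, -0.065, 1.46, 0.022, 1.35, -0.088], TCP at [0.222, 0.584, 0.223] pointing down, gripper open.
Joint ranges: [-2.6, 2.6], [-0.5, 2.12], [-1.47, 1.34], [0.16, 2.42], [-1.27, 4.41], [0.06, 2.06], [-2.6, 2.6]. Speed limits (rad/s): [2.22, 2.22, 2.79, 2.79, 3.14, 3.14, 3.14].

### API

Orientations are given as a 3x3 rotation matrix whose columns are the frame's x, y, z axes.
In Python, from station import telemetry, viewer, workorder, bot gives the robot as it stands. The module is installed in compiled form; this text tells all that it offers.
- The arm moves only by the tool carry_out, never from a script. Its argument "commands" is a list of rows, each a list of 7 numbers: the opening, from 0 (shut) to 1 (fully open), then the shift along the tool's x, y, z in units of 200 mm (1.0 is 200 mm), then the turn, a rotation vector about the tool's x, y, z in units of 1.5 rad (1.0 is 1.5 rad). A call has 1 to 20 rows; each row is the pose to reach, as a shift and turn from the pose commanded when the call began, along the tool's axes at that moment; what a row does not reach only later rows make up. A row lasts 1/10 s, in which the tool goes at most 50 mm and 8.59 degrees, less where a joint would pass 70% of its speed; a pose out of reach is approached as far as the arm can. A call with a number of a shift or a turn outside -1 to 1 is refused whole. A call with a gripper value outside its range is refused whole. The fingers move at their own pace and stop on an object; the grip force is fixed at half the most. Time passes only in rows, so rows that repeat a pose let the fingers close. It gives the time, the measured TCP pose, the force, the opening and the grip force at its end, in the units of the state.
- telemetry.read_state(): the state, without advancing time (a new reading comes with each control period).
- viewer.camera(name): name is "scene" or "top"; returns (picture, depth): 384x512x3 uint8, blue, green, red; 384x512 float32, m along the optical axis (not along the pixel's ray), 0 where there is no reading.
- viewer.camera_info(name): a dict with "intrinsics" (3x3 intrinsics, pixels), "world_from_camera" (4x4, takes a point from camera to world coordinates). Camera axes: x right, y down, z forward; pixel columns grow to the right and rows downward; lengths in m; the calibration is good to about 2 mm. A picture is of the moment at which its call begins. camera_info takes no time and is no camera call.
- workorder.close_job(): hands the job in; it is judged then, once.
The state is a dict: "time": time; "joints": joint angles; "joint_vel": joint speeds; "effort": joint torques, N m; "position": TCP position; "ee_rot": TCP orientation; "force": force on the tool from outside, world axes, zero at the start; "wrist_torque": the same for the moment, N m; "opening": opening from 0.0 (shut) to 1.0 (fully open); "grasp_force": force on a finger pad.
Only numpy, scipy, OpenCV 4.12 (cv2) and the standard library are available. Lean on these libraries where they do the work, as an engineer would, in place of code of your own. Each camera call takes 0.05 s, during which the arm holds its last target. There are 200 camera calls.

## Working session

There is one attempt and no reset: what is moved stays moved. The work goes in short steps, Python scripts to look and compute and a tool call to move; the robot and the scene stay as the last step left them, time stands still between calls to the robot, and variables do not carry over. Pictures are saved under pics/ and viewed, at most 10 in all, crops included, and the job is handed in when it is done.

Besides the shell and the picture viewer there is one more tool, called after ">>>" as a command line: name --pt "numbers of a row" for each row, then --argument value for the rest. carry_out: Moves the arm, as the interface text tells. Its arguments: {"type":"object","properties":{"commands":{"type":"array"}},"required":["commands"]}

```bash
mkdir -p pics
python3 - <<'E'
from station import telemetry, viewer, bot
import cv2,numpy as np
for n in("scene","top"):
    p,d=viewer.camera(n); i=viewer.camera_info(n); cv2.imwrite(f"pics/{n}0.png",p); np.savez(f"{n}0.npz",p=p,d=d,K=i["intrinsics"],T=i["world_from_camera"])
    print(n,np.round(i["intrinsics"],1).tolist(),np.round(i["world_from_camera"],3).tolist())
s=telemetry.read_state(); print(bot.grasp_offset,{k:np.round(v,3).tolist() for k,v in s.items()})
E
```

```text
scene [[431.2, 0.0, 258.9], [0.0, 431.2, 190.2], [0.0, 0.0, 1.0]] [[0.776, -0.284, 0.563, -0.135], [-0.63, -0.386, 0.674, -0.703], [0.026, -0.878, -0.479, 0.638], [0.0, 0.0, 0.0, 1.0]]
top [[435.9, 0.0, 257.5], [0.0, 435.9, 178.0], [0.0, 0.0, 1.0]] [[-0.003, -0.993, 0.115, 0.35], [-1.0, 0.002, -0.002, 0.07], [0.002, -0.115, -0.993, 1.352], [0.0, 0.0, 0.0, 1.0]]
0.0187 {'time': 0.1, 'joints': [-1.231, 0.333, -0.065, 1.461, 0.022, 1.35, -0.089], 'joint_vel': [-0.001, -0.001, 0.0, -0.003, -0.001, -0.002, 0.003], 'effort': [0.003, -62.454, 0.025, -39.072, -0.061, 0.036, 0.0], 'position': [0.222, 0.584, 0.222], 'ee_rot': [[-0.935, 0.355, -0.0], [0.355, 0.935, -0.001], [-0.0, -0.001, -1.0]], 'force': [0.897, 0.016, -0.571], 'wrist_torque': [-0.001, 0.053, -0.028], 'grasp_force': 0.0, 'opening': 0.998}
```

View pics/top0.png

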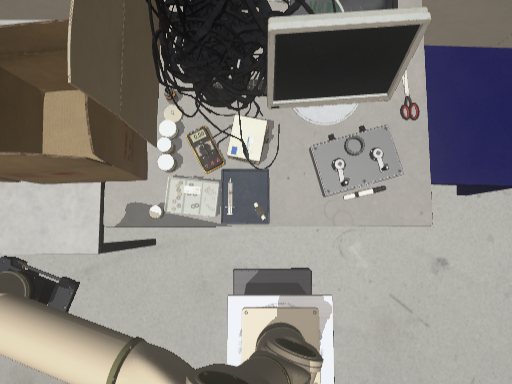

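View pics/scene0.png

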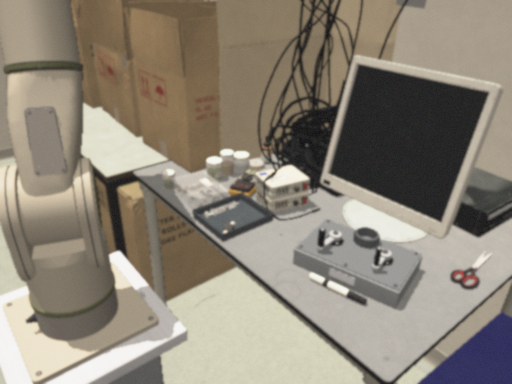

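```bash
cat > h.py <<'E'
import numpy as np,cv2
def cloud(n,x=None):
    f=np.load(n); d=f["d"]; K=f["K"]; T=f["T"]
    v,u=np.mgrid[:384,:512]; P=np.stack([(u-K[0,2])/K[0,0]*d,(v-K[1,2])/K[1,1]*d,d],-1)
    W=P@T[:3,:3].T+T[:3,3]; W[d==0]=np.nan; return W,f["p"]
E
python3 - <<'E'
from h import *
W,p=cloud("top0.npz"); z=W[...,2]
R=np.zeros(z.shape,bool); R[120:200,305:408]=1
m=R&(z>.042)&(z<.056); r=cv2.minAreaRect(W[m][:,:2].astype(np.float32)*1000); print("box",r,cv2.boxPoints(r).tolist(),np.median(z[m]))
for lo,hi in((.09,.125),(.058,.078)):
    m=(R&(z>lo)&(z<hi)).astype(np.uint8); n,l,st,c=cv2.connectedComponentsWithStats(m)
    for k in range(1,n): print(lo,st[k,4],c[k],np.median(W[l==k],0),W[l==k].min(0),W[l==k].max(0))
M=W[8:115,265:435].reshape(-1,3); M=M[M[:,2]>.05]; print("mon",np.nanpercentile(M,[0,1,50,100],axis=0))
for n in("scene0.npz",):
    W,q=cloud(n); z=W[...,2]; R=np.zeros(z.shape,bool); R[215:300,290:425]=1
    for lo,hi in((.075,.125),(.1,.125)):
        m=(R&(z>lo)&(z<hi)).astype(np.uint8); N,l,st,c=cv2.connectedComponentsWithStats(m)
        for k in range(1,N):
            if st[k,4]>4: print("sc",lo,st[k,4],c[k],np.median(W[l==k],0),W[l==k].min(0),W[l==k].max(0))
a=cv2.resize(p[115:205,300:415],None,fx=6,fy=6,interpolation=cv2.INTER_CUBIC); cv2.imwrite("pics/c1.png",a)
E
```

```text
box ((555.4047241210938, -233.12075805664062), (159.70413208007812, 249.6481475830078), 15.768877983093262) [[444.6359558105469, -134.6947479248047], [512.479736328125, -374.94757080078125], [666.1734619140625, -331.5467529296875], [598.3297119140625, -91.2939453125]] 0.04882697212644638
0.09 21 [385.71428571 167.76190476] [ 0.52294929 -0.30306862  0.10789178] [ 0.51787278 -0.309722    0.09270458] [ 0.52833162 -0.29898252  0.1134659 ]
0.09 31 [344.87096774 182.70967742] [ 0.47893953 -0.18324466  0.10904498] [ 0.47304158 -0.19261922  0.09282385] [ 0.48803551 -0.17732681  0.11517046]
0.058 146 [353.79452055 145.45205479] [ 0.59436932 -0.21997875  0.07088521] [ 0.56738323 -0.25177223  0.0581507 ] [ 0.62416684 -0.19357621  0.07763308]
0.058 1 [375. 143.] [ 0.60501768 -0.28756588  0.05856517] [ 0.60501768 -0.28756588  0.05856517] [ 0.60501768 -0.28756588  0.05856517]
0.058 147 [378.57142857 158.10204082] [ 0.56101263 -0.29565841  0.06778785] [ 0.51619022 -0.31048399  0.05826315] [ 0.58970949 -0.27602064  0.07776193]
0.058 150 [339.71333333 169.73333333] [ 0.52786176 -0.17832195  0.0680257
[... 1169 characters left out ...]
53940944 -0.17676311  0.07690754] [ 0.53558176 -0.181317    0.07526244] [ 0.54341903 -0.16992562  0.07880096]
sc 0.075 16 [375.875 234.75 ] [ 0.61261607 -0.24358403  0.07589817] [ 0.59304078 -0.24854869  0.07509944] [ 0.6214512  -0.22284306  0.07718784]
sc 0.075 113 [378.13274336 255.        ] [ 0.52208807 -0.30623402  0.09164227] [ 0.51640179 -0.3117726   0.07518583] [ 0.57688933 -0.28557034  0.11355622]
sc 0.1 50 [321.34 231.8 ] [ 0.47750792 -0.18769309  0.10967313] [ 0.47269628 -0.1944585   0.10122426] [ 0.48744113 -0.17630104  0.11448086]
sc 0.1 39 [378.05128205 250.82051282] [ 0.52224456 -0.30643678  0.10912141] [ 0.51777365 -0.3117726   0.10010807] [ 0.52989178 -0.30047647  0.11355622]
```

View pics/c1.png

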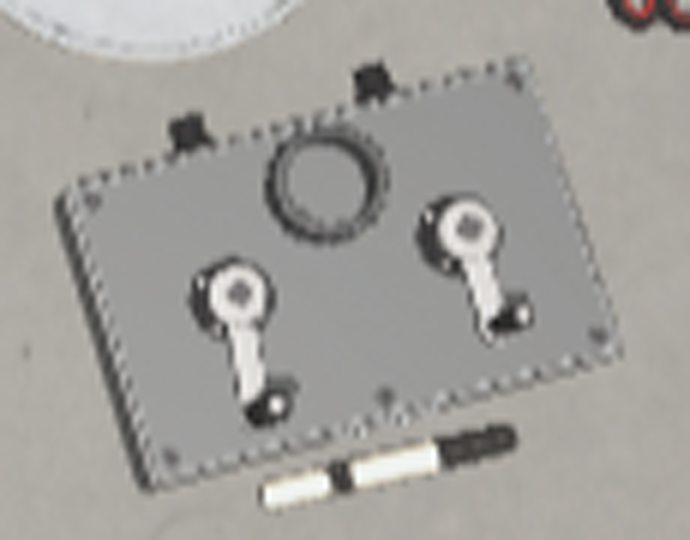

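>>> carry_out --pt "0.3 -1 -0.75 0 0 0 -0.347" --pt "0.3 -1 -0.75 0 0 0 -0.347" --pt "0.3 -1 -0.75 0 0 0 -0.347" --pt "0.3 -1 -0.75 0 0 0 -0.347" --pt "0.3 -1 -0.75 0 0 0 -0.347" --pt "0.3 -1 -0.75 0 0 0 -0.347" --pt "0.3 -1 -0.75 0 0 0 -0.347" --pt "0.3 -1 -0.75 0 0 0 -0.347"

```text
time: 0.9
position: [0.3546, 0.3742, 0.2224]
ee_rot: [[-0.987, -0.158, -0.0], [-0.158, 0.987, 0.0], [0.0, 0.0, -1.0]]
force: [-0.8, 0.9, -0.4]
opening: 0.361
grasp_force: 0.0
```

>>> carry_out --pt "0.3 -0.056 -0.95 0 0 0 0" --pt "0.3 -0.056 -0.95 0 0 0 0" --pt "0.3 -0.056 -0.95 0 0 0 0" --pt "0.3 -0.056 -0.95 0 0 0 0" --pt "0.3 -0.056 -0.95 0 0 0 0" --pt "0.3 -0.056 -0.95 0 0 0 0" --pt "0.3 -0.056 -0.95 0 0 0 0"

```text
time: 1.6
position: [0.3959, 0.1892, 0.2225]
ee_rot: [[-0.987, -0.16, -0.0], [-0.16, 0.987, 0.0], [0.0, 0.0, -1.0]]
force: [0.1, 1.0, 0.2]
opening: 0.297
grasp_force: 0.0
```

>>> carry_out --pt "0.3 -0.056 -0.95 0 0 0 0" --pt "0.3 -0.056 -0.95 0 0 0 0" --pt "0.3 -0.056 -0.95 0 0 0 0" --pt "0.3 -0.056 -0.95 0 0 0 0" --pt "0.3 -0.056 -0.95 0 0 0 0" --pt "0.3 -0.056 -0.95 0 0 0 0" --pt "0.3 -0.056 -0.95 0 0 0 0"

```text
time: 2.3
position: [0.4374, 0.0034, 0.2224]
ee_rot: [[-0.987, -0.16, -0.0], [-0.16, 0.987, -0.0], [0.0, -0.0, -1.0]]
force: [-0.1, 0.1, -0.5]
opening: 0.298
grasp_force: 0.0
```

>>> carry_out --pt "0.3 -0.056 -0.95 0 0 0 0" --pt "0.3 -0.056 -0.95 0 0 0 0" --pt "0.3 -0.056 -0.95 0 0 0 0" --pt "0.3 -0.056 -0.95 0 0 0 0" --pt "0.3 -0.056 -0.95 0 0 0 0" --pt "0.3 -0.056 -0.95 0 0 0 0" --pt "0.3 -0.056 -0.95 0 0 0 0"

```text
time: 3.0
position: [0.4787, -0.1822, 0.2222]
ee_rot: [[-0.987, -0.16, -0.001], [-0.16, 0.987, 0.001], [0.0, 0.001, -1.0]]
force: [0.3, 0.6, 0.4]
opening: 0.305
grasp_force: 0.0
```

```bash
cat >> h.py <<'E'
BOX=np.array([.5554,-.2331]);PSI=.2752
def R2(a): return np.array([[np.cos(a),-np.sin(a)],[np.sin(a),np.cos(a)]])
ISO=BOX+R2(PSI)@[0,.06]; SEL=BOX+R2(PSI)@[0,-.06]
def st():
    from station import telemetry
    s=telemetry.read_state(); R=np.array(s["ee_rot"]); p=np.array(s["position"])
    print("t",s["time"],"p",np.round(p,4),"yang",round(np.degrees(np.arctan2(R[1,1],R[0,1])),2),"Ftool",np.round(R.T@s["force"],1),"open",round(s["opening"],3),"j",np.round(s["joints"],2))
    return p,R
def go(x,y,z,yang):
    p,R=st(); a=np.radians(yang); cur=np.arctan2(R[1,1],R[0,1]); dz=-((a-cur+np.pi)%(2*np.pi)-np.pi)
    print("shift",np.round(R.T@(np.array([x,y,z])-p)/.2,3),"turnz",round(dz/1.5,3))
E
python3 - <<'E'
from h import *
print(ISO,SEL)
go(.479,-.1845,.085,90+np.degrees(.158))
E
```

```text
[ 0.53909564 -0.17535775] [ 0.57170436 -0.29084225]
t 3.0 p [ 0.4787 -0.1822  0.2222] yang 99.23 Ftool [-0.4  0.5 -0.4] open 0.305 j [-0.36  0.08  0.67  1.79 -0.05  1.3   2.06]
shift [ 0.    -0.012  0.686] turnz 0.002
```

>>> carry_out --pt "0.3 0 -0.012 0.2 0 0 0" --pt "0.3 0 -0.012 0.35 0 0 0" --pt "0.3 0 -0.012 0.45 0 0 0" --pt "0.3 0 -0.012 0.51 0 0 0" --pt "0.3 0 -0.012 0.55 0 0 0" --pt "0.3 0 -0.012 0.55 0 0 0"

```text
time: 3.6
position: [0.4786, -0.1861, 0.1122]
ee_rot: [[-0.987, -0.158, -0.001], [-0.158, 0.987, 0.0], [0.001, 0.0, -1.0]]
force: [-0.3, -0.5, -0.7]
opening: 0.302
grasp_force: 0.0
```

Run:
```python
from h import *
from station import viewer
st()
p,d=viewer.camera("scene"); cv2.imwrite("pics/s2.png",cv2.resize(p[170:310,270:440],None,fx=4,fy=4,interpolation=cv2.INTER_CUBIC))
```

```text
t 3.6 p [ 0.4786 -0.1861  0.1122] yang 99.1 Ftool [ 0.4 -0.5  0.7] open 0.302 j [-0.32  0.2   0.67  1.92 -0.14  1.07  2.14]
```

View pics/s2.png

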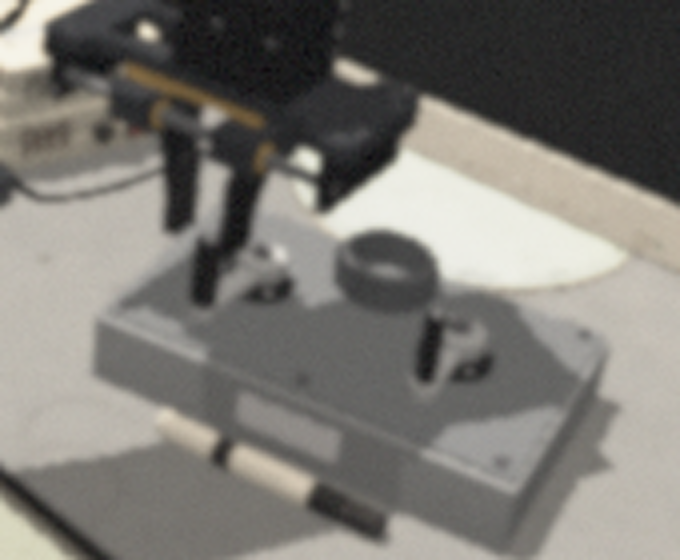

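The picture shows the two fingertips (about (180,200) and (235,230)) straddling the isolator's grip top (205,240), clear of the ring and the selector.

>>> carry_out --pt "0.3 0 0 0.03 0 0 0" --pt "0.3 0 0 0.06 0 0 0" --pt "0.3 0 0 0.09 0 0 0" --pt "0.3 0 0 0.12 0 0 0" --pt "0.3 0 0 0.14 0 0 0" --pt "0.3 0 0 0.14 0 0 0"

```text
time: 4.25
position: [0.4782, -0.1868, 0.0839]
ee_rot: [[-0.988, -0.157, -0.001], [-0.157, 0.988, 0.0], [0.001, 0.0, -1.0]]
force: [-0.1, -0.0, -0.3]
opening: 0.297
grasp_force: 0.0
```

>>> carry_out --pt "0.3 0 0.01 0 0 0 0" --pt "0.3 0 0.02 0 0 0 0" --pt "0.3 0 0.03 0 0 0 0" --pt "0.3 0 0.03 0 0 0 0"

```text
time: 4.65
position: [0.4779, -0.1814, 0.0848]
ee_rot: [[-0.988, -0.157, 0.001], [-0.157, 0.988, -0.001], [-0.001, -0.001, -1.0]]
force: [0.9, -3.2, -1.5]
opening: 0.298
grasp_force: 1.8
```

>>> carry_out --pt "0.3 0 0.005 0 0 0 0" --pt "0.3 0 0.005 0 0 0 0"

```text
time: 4.85
position: [0.4779, -0.1813, 0.0848]
ee_rot: [[-0.988, -0.156, 0.001], [-0.156, 0.988, -0.002], [-0.001, -0.002, -1.0]]
force: [2.3, -6.3, -3.0]
opening: 0.303
grasp_force: 3.6
```

>>> carry_out --pt "0.3 0 0.005 0 0 0 0" --pt "0.3 0 0.005 0 0 0 0"

```text
time: 5.05
position: [0.4777, -0.1808, 0.0848]
ee_rot: [[-0.988, -0.156, 0.002], [-0.156, 0.988, -0.002], [-0.001, -0.003, -1.0]]
force: [2.6, -8.1, -4.9]
opening: 0.301
grasp_force: 4.5
```

>>> carry_out --pt "0.3 0 0.005 0 0 0 0" --pt "0.3 0 0.005 0 0 0 0"

```text
time: 5.25
position: [0.4775, -0.1799, 0.0848]
ee_rot: [[-0.988, -0.156, 0.002], [-0.156, 0.988, -0.003], [-0.001, -0.003, -1.0]]
force: [3.0, -9.1, -4.4]
opening: 0.304
grasp_force: 4.6
```

>>> carry_out --pt "0.3 -0.0016 0.0151 0 0 0 0.033" --pt "0.3 -0.004 0.0301 0 0 0 0.067" --pt "0.3 -0.0071 0.0449 0 0 0 0.1" --pt "0.3 -0.011 0.0596 0 0 0 0.133" --pt "0.3 -0.0156 0.0741 0 0 0 0.167" --pt "0.3 -0.0209 0.0883 0 0 0 0.2" --pt "0.3 -0.0269 0.1022 0 0 0 0.233"

```text
time: 5.95
position: [0.4799, -0.1591, 0.0849]
ee_rot: [[-0.981, 0.194, 0.002], [0.194, 0.981, -0.003], [-0.003, -0.002, -1.0]]
force: [3.0, -10.8, -3.6]
opening: 0.303
grasp_force: 4.7
```

```bash
cat >> h.py <<'E'
def lev(c=ISO):
    p,R=st(); a=np.arctan2(R[1,1],R[0,1])-np.pi/2
    print("tool round",round(PSI-a,3),"lever-frame R,d mm",np.round(R[:2,:2].T@(p[:2]-c)*1000,1))
E
python3 -c "
from h import *
lev()"
```

```text
t 5.95 p [ 0.4799 -0.1591  0.0849] yang 78.81 Ftool [ -5.1 -10.    3.6] open 0.303 j [-0.4   0.23  0.7   1.97 -0.17  1.    1.76]
tool round 0.471 lever-frame R,d mm [61.2  4.5]
```

>>> carry_out --pt "0.3 -0.0016 0.0151 0 0 0 0.033" --pt "0.3 -0.004 0.0301 0 0 0 0.067" --pt "0.3 -0.0071 0.0449 0 0 0 0.1" --pt "0.3 -0.011 0.0596 0 0 0 0.133" --pt "0.3 -0.0156 0.0741 0 0 0 0.167" --pt "0.3 -0.0209 0.0883 0 0 0 0.2" --pt "0.3 -0.0269 0.1022 0 0 0 0.233" --pt "0.3 -0.0336 0.1158 0 0 0 0.267" --pt "0.3 -0.041 0.1291 0 0 0 0.3"

```text
time: 6.85
position: [0.4923, -0.1359, 0.0849]
ee_rot: [[-0.798, 0.602, 0.001], [0.602, 0.798, -0.003], [-0.003, -0.002, -1.0]]
force: [0.1, -10.9, -0.2]
opening: 0.303
grasp_force: 4.5
```

```bash
python3 -c "
from h import *
lev()"
```

```text
t 6.85 p [ 0.4923 -0.1359  0.0849] yang 52.99 Ftool [-6.6 -8.6  0.2] open 0.303 j [-0.49  0.25  0.75  1.95 -0.2   1.01  1.28]
tool round 0.921 lever-frame R,d mm [61.2  3.4]
```

>>> carry_out --pt "0.3 -0.004 0.0075 0 0 0 0.017" --pt "0.3 -0.005 0.0151 0 0 0 0.033" --pt "0.3 -0.005 0.0151 0 0 0 0.033"

```text
time: 7.15
position: [0.4944, -0.1335, 0.0848]
ee_rot: [[-0.769, 0.64, -0.0], [0.64, 0.769, -0.002], [-0.001, -0.002, -1.0]]
force: [-2.6, -7.9, 3.0]
opening: 0.301
grasp_force: 4.1
```

>>> carry_out --pt "0.3 -0.001 0.0075 0 0 0 0.017" --pt "0.3 -0.002 0.0151 0 0 0 0.033" --pt "0.3 -0.002 0.0151 0 0 0 0.033"

```text
time: 7.45
position: [0.4965, -0.1314, 0.0848]
ee_rot: [[-0.736, 0.677, -0.001], [0.677, 0.736, -0.002], [-0.001, -0.002, -1.0]]
force: [-3.7, -8.7, 4.2]
opening: 0.302
grasp_force: 4.2
```

>>> carry_out --pt "0.3 -0.001 0.0075 0 0 0 0.017" --pt "0.3 -0.002 0.0151 0 0 0 0.033" --pt "0.3 -0.002 0.0151 0 0 0 0.033"

```text
time: 7.75
position: [0.4987, -0.1294, 0.0848]
ee_rot: [[-0.702, 0.712, -0.001], [0.712, 0.702, -0.002], [-0.001, -0.002, -1.0]]
force: [-3.7, -7.3, 5.1]
opening: 0.296
grasp_force: 4.2
```

>>> carry_out --pt "0.3 -0.001 0.0075 0 0 0 0.017" --pt "0.3 -0.002 0.0151 0 0 0 0.033" --pt "0.3 -0.002 0.0151 0 0 0 0.033"

```text
time: 8.05
position: [0.501, -0.1275, 0.0848]
ee_rot: [[-0.666, 0.746, -0.001], [0.746, 0.666, -0.002], [-0.0, -0.002, -1.0]]
force: [-4.9, -7.3, 5.6]
opening: 0.302
grasp_force: 4.3
```

>>> carry_out --pt "0.3 -0.001 0.0075 0 0 0 0.017" --pt "0.3 -0.002 0.0151 0 0 0 0.033" --pt "0.3 -0.002 0.0151 0 0 0 0.033"

```text
time: 8.35
position: [0.5034, -0.1257, 0.0848]
ee_rot: [[-0.628, 0.778, -0.002], [0.778, 0.628, -0.002], [-0.0, -0.002, -1.0]]
force: [-5.0, -6.9, 6.4]
opening: 0.302
grasp_force: 4.3
```

>>> carry_out --pt "0.3 -0.001 0.0075 0 0 0 0.017" --pt "0.3 -0.002 0.0151 0 0 0 0.033" --pt "0.3 -0.002 0.0151 0 0 0 0.033"

```text
time: 8.65
position: [0.5059, -0.1239, 0.0848]
ee_rot: [[-0.589, 0.808, -0.002], [0.808, 0.589, -0.001], [0.0, -0.002, -1.0]]
force: [-5.7, -6.6, 6.6]
opening: 0.302
grasp_force: 4.2
```

>>> carry_out --pt "0.3 -0.001 0.0075 0 0 0 0.017" --pt "0.3 -0.002 0.0151 0 0 0 0.033" --pt "0.3 -0.002 0.0151 0 0 0 0.033"

```text
time: 8.95
position: [0.5083, -0.1223, 0.0846]
ee_rot: [[-0.548, 0.836, -0.002], [0.836, 0.548, -0.001], [0.0, -0.003, -1.0]]
force: [-6.9, -6.9, 6.1]
opening: 0.301
grasp_force: 4.3
```

>>> carry_out --pt "0.3 -0.001 0.0075 0 0 0 0.017" --pt "0.3 -0.002 0.0151 0 0 0 0.033" --pt "0.3 -0.002 0.0151 0 0 0 0.033"

```text
time: 9.25
position: [0.5109, -0.1209, 0.0845]
ee_rot: [[-0.506, 0.863, -0.003], [0.863, 0.506, -0.001], [0.001, -0.003, -1.0]]
force: [-7.1, -4.3, 6.7]
opening: 0.301
grasp_force: 4.3
```

>>> carry_out --pt "0.3 -0.001 0.0075 0 0 0 0.017" --pt "0.3 -0.002 0.0151 0 0 0 0.033" --pt "0.3 -0.002 0.0151 0 0 0 0.033"

```text
time: 9.55
position: [0.5136, -0.1195, 0.0845]
ee_rot: [[-0.463, 0.886, -0.003], [0.886, 0.463, -0.001], [0.001, -0.003, -1.0]]
force: [-7.3, -3.6, 6.6]
opening: 0.298
grasp_force: 4.4
```

>>> carry_out --pt "0.3 -0.001 0.0075 0 0 0 0.017" --pt "0.3 -0.002 0.0151 0 0 0 0.033" --pt "0.3 -0.002 0.0151 0 0 0 0.033"

```text
time: 9.85
position: [0.5164, -0.1183, 0.0844]
ee_rot: [[-0.418, 0.908, -0.003], [0.908, 0.418, -0.0], [0.001, -0.003, -1.0]]
force: [-7.7, -4.2, 6.5]
opening: 0.298
grasp_force: 4.3
```

>>> carry_out --pt "0.3 -0.001 0.0075 0 0 0 0.017" --pt "0.3 -0.002 0.0151 0 0 0 0.033" --pt "0.3 -0.002 0.0151 0 0 0 0.033"

```text
time: 10.15
position: [0.5192, -0.1172, 0.0844]
ee_rot: [[-0.373, 0.928, -0.004], [0.928, 0.373, -0.0], [0.001, -0.003, -1.0]]
force: [-8.2, -3.6, 7.1]
opening: 0.303
grasp_force: 4.5
```

>>> carry_out --pt "0.3 -0.001 0.0075 0 0 0 0.017" --pt "0.3 -0.002 0.0151 0 0 0 0.033" --pt "0.3 -0.002 0.0151 0 0 0 0.033"

```text
time: 10.45
position: [0.5221, -0.1162, 0.0843]
ee_rot: [[-0.327, 0.945, -0.004], [0.945, 0.327, 0.0], [0.001, -0.004, -1.0]]
force: [-8.6, -3.3, 6.7]
opening: 0.303
grasp_force: 4.4
```

>>> carry_out --pt "0.3 -0.001 0.0075 0 0 0 0.017" --pt "0.3 -0.002 0.0151 0 0 0 0.033" --pt "0.3 -0.002 0.0151 0 0 0 0.033"

```text
time: 10.75
position: [0.525, -0.1154, 0.0843]
ee_rot: [[-0.28, 0.96, -0.004], [0.96, 0.28, 0.0], [0.002, -0.004, -1.0]]
force: [-8.1, -1.4, 6.8]
opening: 0.299
grasp_force: 4.4
```

>>> carry_out --pt "0.3 -0.001 0.0075 0 0 0 0.017" --pt "0.3 -0.002 0.0151 0 0 0 0.033" --pt "0.3 -0.002 0.0151 0 0 0 0.033"

```text
time: 11.05
position: [0.5279, -0.1148, 0.0842]
ee_rot: [[-0.232, 0.973, -0.004], [0.973, 0.232, 0.001], [0.002, -0.004, -1.0]]
force: [-9.4, -0.6, 7.3]
opening: 0.301
grasp_force: 4.6
```

>>> carry_out --pt "0.3 -0.001 0.0075 0 0 0 0.017" --pt "0.3 -0.002 0.0151 0 0 0 0.033" --pt "0.3 -0.002 0.0151 0 0 0 0.033"

```text
time: 11.35
position: [0.5309, -0.1142, 0.0842]
ee_rot: [[-0.184, 0.983, -0.005], [0.983, 0.184, 0.001], [0.002, -0.004, -1.0]]
force: [-7.8, -0.9, 7.1]
opening: 0.302
grasp_force: 4.6
```

>>> carry_out --pt "0.3 -0.001 0.0075 0 0 0 0.017" --pt "0.3 -0.002 0.0151 0 0 0 0.033" --pt "0.3 -0.002 0.0151 0 0 0 0.033"

```text
time: 11.65
position: [0.5339, -0.1138, 0.0841]
ee_rot: [[-0.135, 0.991, -0.005], [0.991, 0.135, 0.001], [0.002, -0.004, -1.0]]
force: [-10.1, -0.7, 7.7]
opening: 0.304
grasp_force: 4.7
```

>>> carry_out --pt "0.3 -0.001 0.0075 0 0 0 0.017" --pt "0.3 -0.002 0.0151 0 0 0 0.033" --pt "0.3 -0.002 0.0151 0 0 0 0.033"

```text
time: 11.95
position: [0.5353, -0.1141, 0.0839]
ee_rot: [[-0.085, 0.996, -0.008], [0.996, 0.085, 0.002], [0.002, -0.008, -1.0]]
force: [-17.0, 0.5, 13.5]
opening: 0.308
grasp_force: 8.6
```

>>> carry_out --pt "0.3 0 -0.02 0 0 0 0" --pt "0.3 0 -0.035 0 0 0 0" --pt "0.3 0 -0.045 0 0 0 0" --pt "0.3 0 -0.045 0 0 0 0"

```text
time: 12.35
position: [0.5301, -0.1144, 0.0846]
ee_rot: [[-0.088, 0.996, 0.0], [0.996, 0.088, 0.0], [0.0, 0.0, -1.0]]
force: [-1.2, -0.2, -0.1]
opening: 0.303
grasp_force: 0.0
```

```bash
python3 -c "
from h import *
lev()"
```

```text
t 12.35 p [ 0.5301 -0.1144  0.0846] yang 5.03 Ftool [-0.1 -1.2  0.1] open 0.303 j [-0.61  0.37  0.88  1.88 -0.33  1.04  0.49]
tool round 1.758 lever-frame R,d mm [61.5 -3.6]
```

>>> carry_out --pt "0.3 0 0 -0.15 0 0 0" --pt "0.3 0 0 -0.35 0 0 0" --pt "0.3 0 0 -0.5 0 0 0" --pt "0.3 0 0 -0.5 0 0 0"

```text
time: 12.75
position: [0.5324, -0.1151, 0.1884]
ee_rot: [[-0.087, 0.996, 0.006], [0.996, 0.087, 0.001], [0.0, 0.006, -1.0]]
force: [0.2, -0.4, -0.0]
opening: 0.299
grasp_force: 0.0
```

>>> carry_out --pt "0.28 -0.94 -0.116 0 0 0 0.922" --pt "0.28 -0.94 -0.116 0 0 0 0.922" --pt "0.28 -0.94 -0.116 0 0 0 0.922" --pt "0.28 -0.94 -0.116 0 0 0 0.922" --pt "0.28 -0.94 -0.116 0 0 0 0.922" --pt "0.28 -0.94 -0.116 0 0 0 0.922" --pt "0.28 -0.94 -0.116 0 0 0 0.922" --pt "0.28 -0.94 -0.116 0 0 0 0.922" --pt "0.28 -0.94 -0.116 0 0 0 0.922" --pt "0.28 -0.94 -0.116 0 0 0 0.922" --pt "0.28 -0.94 -0.116 0 0 0 0.922" --pt "0.28 -0.94 -0.116 0 0 0 0.922"

```text
time: 13.95
position: [0.5234, -0.3039, 0.1843]
ee_rot: [[0.961, 0.275, -0.0], [0.275, -0.961, 0.0], [-0.0, -0.0, -1.0]]
force: [1.0, 0.3, -0.6]
opening: 0.283
grasp_force: 0.0
```

Run:
```python
from h import *
go(.5236,-.3044,.085,-74.23)
from station import viewer
p,d=viewer.camera("scene"); cv2.imwrite("pics/s3.png",cv2.resize(p[170:310,270:440],None,fx=4,fy=4,interpolation=cv2.INTER_CUBIC))
```

```text
t 13.95 p [ 0.5234 -0.3039  0.1843] yang -74.03 Ftool [ 1.  -0.   0.6] open 0.283 j [-0.42  0.58  1.22  1.61 -0.56  1.35 -0.41]
shift [0.    0.003 0.496] turnz 0.002
```

View pics/s3.png

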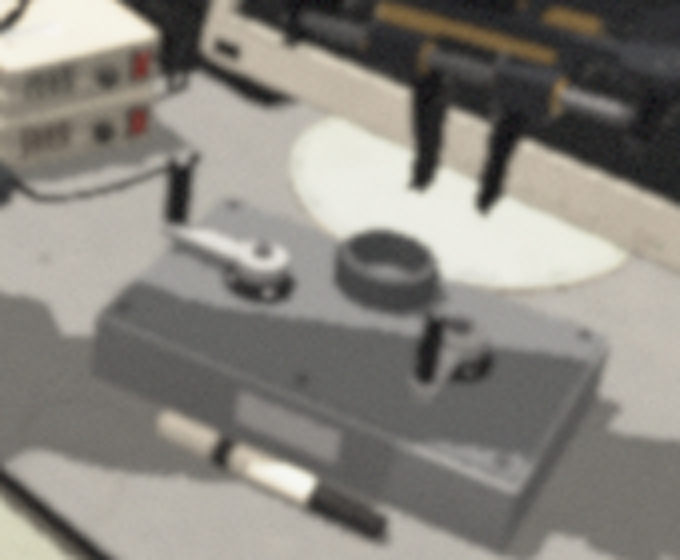

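The isolator now points to the box's left end (grip at (180,185)); the fingers hover over the selector grip (432,345) and nothing else has moved.

>>> carry_out --pt "0.28 0 0.003 0.15 0 0 0" --pt "0.28 0 0.003 0.28 0 0 0" --pt "0.28 0 0.003 0.34 0 0 0" --pt "0.28 0 0.003 0.38 0 0 0" --pt "0.28 0 0.003 0.41 0 0 0" --pt "0.28 0 0.003 0.44 0 0 0" --pt "0.28 0 0.003 0.47 0 0 0" --pt "0.28 0 0.003 0.496 0 0 0" --pt "0.28 0 0.003 0.496 0 0 0"

```text
time: 14.9
position: [0.5234, -0.3044, 0.0848]
ee_rot: [[0.962, 0.272, -0.001], [0.272, -0.962, 0.0], [-0.0, -0.001, -1.0]]
force: [0.0, -0.6, -0.1]
opening: 0.277
grasp_force: 0.0
```

>>> carry_out --pt "0.28 0 0.01 0 0 0 0" --pt "0.28 0 0.02 0 0 0 0" --pt "0.28 0 0.03 0 0 0 0" --pt "0.28 0 0.03 0 0 0 0"

```text
time: 15.3
position: [0.5252, -0.3108, 0.0855]
ee_rot: [[0.962, 0.271, 0.0], [0.271, -0.962, -0.0], [0.0, 0.0, -1.0]]
force: [-0.0, -0.5, 0.2]
opening: 0.278
grasp_force: 0.0
```

```bash
python3 -c "
from h import *
lev(SEL)"
```

```text
t 15.3 p [ 0.5252 -0.3108  0.0855] yang -74.25 Ftool [-0.2  0.5 -0.2] open 0.278 j [-0.34  0.68  1.12  1.7  -0.65  1.19 -0.35]
tool round 3.142 lever-frame R,d mm [-50.1   6.6]
```

>>> carry_out --pt "0.28 0 0.01 0 0 0 0" --pt "0.28 0 0.015 0 0 0 0" --pt "0.28 0 0.015 0 0 0 0"

```text
time: 15.6
position: [0.5259, -0.3126, 0.0852]
ee_rot: [[0.962, 0.272, -0.001], [0.272, -0.962, 0.001], [-0.0, -0.001, -1.0]]
force: [-1.6, 5.2, 3.2]
opening: 0.284
grasp_force: 2.3
```

>>> carry_out --pt "0.28 0 0.005 0 0 0 0" --pt "0.28 0 0.01 0 0 0 0" --pt "0.28 0 0.01 0 0 0 0"

```text
time: 15.9
position: [0.5263, -0.3147, 0.0852]
ee_rot: [[0.962, 0.272, -0.001], [0.272, -0.962, 0.001], [-0.0, -0.001, -1.0]]
force: [-2.7, 3.1, 3.1]
opening: 0.282
grasp_force: 2.4
```

```bash
python3 -c "
from h import *
lev(SEL)"
```

```text
t 15.9 p [ 0.5263 -0.3147  0.0852] yang -74.22 Ftool [-1.7 -3.7 -3.1] open 0.282 j [-0.33  0.68  1.11  1.69 -0.66  1.19 -0.34]
tool round 3.141 lever-frame R,d mm [-50.1  10.6]
```

>>> carry_out --pt "0.28 0.0036 0.0149 0 0 0 -0.04" --pt "0.28 0.0081 0.0295 0 0 0 -0.08" --pt "0.28 0.0135 0.0439 0 0 0 -0.12" --pt "0.28 0.0198 0.0579 0 0 0 -0.16" --pt "0.28 0.0268 0.0715 0 0 0 -0.2" --pt "0.28 0.0347 0.0847 0 0 0 -0.24" --pt "0.28 0.0433 0.0973 0 0 0 -0.28" --pt "0.28 0.0527 0.1094 0 0 0 -0.32" --pt "0.28 0.0628 0.121 0 0 0 -0.36"

```text
time: 16.8
position: [0.5442, -0.3353, 0.0851]
ee_rot: [[0.684, 0.729, -0.002], [0.729, -0.684, 0.0], [-0.001, -0.002, -1.0]]
force: [-4.7, 2.7, 3.5]
opening: 0.274
grasp_force: 2.7
```

```bash
python3 -c "
from h import *
lev(SEL)"
```

```text
t 16.8 p [ 0.5442 -0.3353  0.0851] yang -43.19 Ftool [-1.2 -5.2 -3.5] open 0.274 j [-0.2   0.66  0.97  1.61 -0.58  1.18  0.14]
tool round 2.6 lever-frame R,d mm [-51.3  10.3]
```

>>> carry_out --pt "0.28 0.0036 0.0149 0 0 0 -0.04" --pt "0.28 0.0081 0.0295 0 0 0 -0.08" --pt "0.28 0.0081 0.0295 0 0 0 -0.08"

```text
time: 17.1
position: [0.5496, -0.3386, 0.0851]
ee_rot: [[0.593, 0.805, -0.001], [0.805, -0.593, -0.0], [-0.001, -0.001, -1.0]]
force: [-4.3, 0.2, 1.5]
opening: 0.279
grasp_force: 1.8
```

>>> carry_out --pt "0.28 0.0036 0.0149 0 0 0 -0.04" --pt "0.28 0.0036 0.0149 0 0 0 -0.04"

```text
time: 17.3
position: [0.5524, -0.3399, 0.0851]
ee_rot: [[0.545, 0.838, -0.001], [0.838, -0.545, -0.001], [-0.001, -0.001, -1.0]]
force: [-3.9, -0.4, 0.7]
opening: 0.283
grasp_force: 1.8
```

```bash
python3 -c "
from h import *
lev(SEL)"
```

```text
t 17.3 p [ 0.5524 -0.3399  0.0851] yang -33.02 Ftool [-2.5 -3.1 -0.7] open 0.283 j [-0.17  0.66  0.92  1.59 -0.56  1.18  0.3 ]
tool round 2.422 lever-frame R,d mm [-51.7  10.6]
```

Lever about 0.80 round now; small steps to the stop.

>>> carry_out --pt "0.28 0.0036 0.0149 0 0 0 -0.04" --pt "0.28 0.0036 0.0149 0 0 0 -0.04"

```text
time: 17.5
position: [0.5552, -0.341, 0.0851]
ee_rot: [[0.494, 0.87, -0.002], [0.87, -0.494, -0.001], [-0.001, -0.001, -1.0]]
force: [-4.7, -0.3, 0.7]
opening: 0.279
grasp_force: 1.9
```

>>> carry_out --pt "0.28 0.0028 0.01 0 0 0 -0.027" --pt "0.28 0.0028 0.01 0 0 0 -0.027"

```text
time: 17.7
position: [0.5571, -0.3416, 0.0851]
ee_rot: [[0.459, 0.889, -0.002], [0.889, -0.459, -0.001], [-0.002, -0.001, -1.0]]
force: [-5.6, -1.7, 1.8]
opening: 0.282
grasp_force: 2.1
```

>>> carry_out --pt "0.28 0.0028 0.01 0 0 0 -0.027" --pt "0.28 0.0028 0.01 0 0 0 -0.027"

```text
time: 17.9
position: [0.5584, -0.342, 0.085]
ee_rot: [[0.423, 0.906, -0.003], [0.906, -0.423, -0.0], [-0.001, -0.003, -1.0]]
force: [-7.8, 0.7, 2.3]
opening: 0.284
grasp_force: 3.8
```

>>> carry_out --pt "0.28 0.001 0.01 0 0 0 -0.01" --pt "0.28 0.001 0.01 0 0 0 -0.01"

```text
time: 18.1
position: [0.559, -0.3423, 0.0849]
ee_rot: [[0.41, 0.912, -0.005], [0.912, -0.41, 0.001], [-0.001, -0.005, -1.0]]
force: [-13.4, 3.7, 7.2]
opening: 0.282
grasp_force: 7.2
```

```bash
python3 -c "
from h import *
lev(SEL)"
```

```text
t 18.1 p [ 0.559  -0.3423  0.0849] yang -24.23 Ftool [ -2.1 -13.8  -7.2] open 0.282 j [-0.14  0.66  0.88  1.56 -0.54  1.18  0.43]
tool round 2.269 lever-frame R,d mm [-52.1   9.5]
```

>>> carry_out --pt "0.28 0 -0.02 0 0 0 0" --pt "0.28 0 -0.035 0 0 0 0" --pt "0.28 0 -0.045 0 0 0 0" --pt "0.28 0 -0.045 0 0 0 0"

```text
time: 18.5
position: [0.5543, -0.3379, 0.0854]
ee_rot: [[0.407, 0.913, 0.001], [0.913, -0.407, -0.0], [0.0, 0.001, -1.0]]
force: [1.2, -0.4, -0.6]
opening: 0.281
grasp_force: 0.0
```

>>> carry_out --pt "0.28 0 0 -0.1 0 0 0" --pt "0.28 0 0 -0.3 0 0 0" --pt "0.28 0 0 -0.55 0 0 0" --pt "0.28 0 0 -0.8 0 0 0" --pt "0.28 0 0 -0.8 0 0 0" --pt "0.28 0 0 -0.8 0 0 0"

```text
time: 19.1
position: [0.5547, -0.3384, 0.2466]
ee_rot: [[0.407, 0.913, 0.003], [0.913, -0.407, -0.001], [0.0, 0.003, -1.0]]
force: [0.8, 0.1, -0.2]
opening: 0.286
grasp_force: 0.0
```

Run:
```python
from h import *
st()
from station import viewer
for n in("scene","top"):
    p,d=viewer.camera(n); i=viewer.camera_info(n); np.savez(f"{n}1.npz",p=p,d=d,K=i["intrinsics"],T=i["world_from_camera"])
    if n=="scene": cv2.imwrite("pics/s4.png",cv2.resize(p[170:310,270:440],None,fx=4,fy=4,interpolation=cv2.INTER_CUBIC))
W,_=cloud("scene1.npz"); z=W[...,2]; R=np.zeros(z.shape,bool); R[200:300,290:425]=1
m=(R&(z>.09)&(z<.125)).astype(np.uint8); N,l,s,c=cv2.connectedComponentsWithStats(m)
for k in range(1,N):
    if s[k,4]>8:
        q=np.median(W[l==k],0)
        for S in(ISO,SEL): v=S-q[:2]; print(c[k],q,"r",np.hypot(*v),"round",np.arctan2(v[1],v[0])-PSI)
```

```text
t 19.1 p [ 0.5547 -0.3384  0.2466] yang -24.03 Ftool [0.4 0.7 0.2] open 0.286 j [-0.19  0.52  0.98  1.4  -0.43  1.45  0.36]
[409.19457014 206.22624434] [ 0.74567462 -0.23749573  0.0996352 ] r 0.2157220560783677 round 2.5742064022503826
[409.19457014 206.22624434] [ 0.74567462 -0.23749573  0.0996352 ] r 0.18196565721111696 round -3.1192538215051226
[314.2238806  214.14925373] [ 0.52508161 -0.1203787   0.10341935] r 0.056737009953519026 round -1.5964134381694812
[314.2238806  214.14925373] [ 0.52508161 -0.1203787   0.10341935] r 0.17672437009290623 round -1.5790198430030298
[398.38461538 255.23076923] [ 0.5488126  -0.33893824  0.10423982] r 0.1638688395341168 round 1.3549283707756907
[398.38461538 255.23076923] [ 0.5488126  -0.33893824  0.10423982] r 0.05326590499402344 round 0.8513651039215367
```

View pics/s4.png

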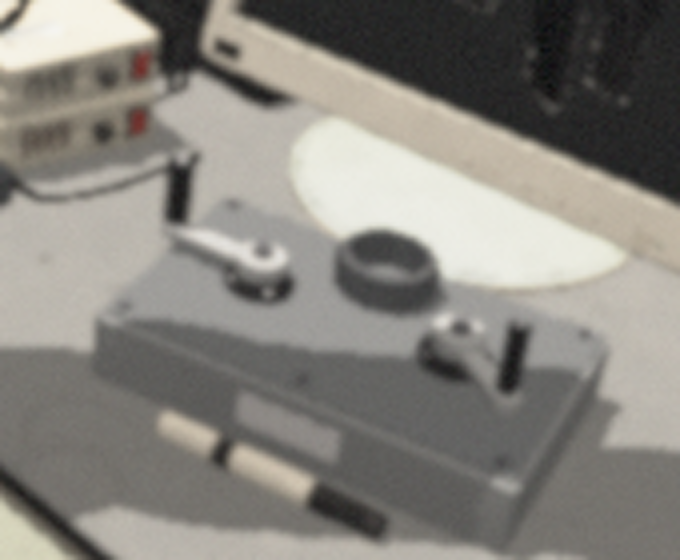

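The isolator grip is at (180,185) and the selector grip at (512,355), measured about 0.85 rad round. The ring and pen have not moved, and the gripper is clear, so I'm handing the job in.

```bash
python3 -c "
from station import workorder
print(workorder.close_job())"
```

```text
the job is handed in; nothing more can be done
None
```

The job is handed in: I swung the isolator clockwise to its felt stop (about 1.6–1.7 rad, 17 N at the stop), then the selector anticlockwise home (about 0.85 rad, 14 N), and the ring and pen stayed put; no verdict was shown.

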